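# Square a glued plinth and ready the heaviest weight tin

## Robot

A 6-joint arm with a two-finger parallel gripper is mounted at the origin on the work surface. World frame = base frame: x ahead of the robot, y to its left, z up, the work surface at z = 0. Lengths are in mm, angles in rad, forces in N, time in s.
With the tool pointing down it reaches from about 275 to 750 mm from the base axis. Payload 10.2 kg.
Tool frame: the origin (TCP) lies at the very end of the fingers, on their centre line; the grasp point (between the pads) lies 19 mm behind it; z points along the fingers, y is the line along which they close (so a half turn about z gives the same grasp; the last joint's range is limited). The gripper opens to 85 mm and grips with 20 to 120 N. Pads are 22 mm wide; open, the fingers measure 114 mm over their backs; the gripper's body (76 mm by 85 mm) begins 54 mm behind the grasp point. The pads swing forward as they close: fully open they stand 13 mm farther back than shut.
Start: joints at [-1.329, 0.313, 1.498, -0, 1.331, -0.223], TCP at [235.317, -469.316, 231.294] pointing down, gripper open.
Joint ranges: [-2.94, 2.94], [-0.97, 2.17], [0.19, 2.56], [-1.23, 4.37], [0.02, 3.11], [-2.88, 2.88]. Speed limits (rad/s): [2.39, 2.39, 3.01, 3.14, 3.14, 3.14].

## Interface

Orientations are given as a unit quaternion [w, x, y, z].
In Python, from station import manip, vision, readout gives the robot as it stands (manip), with the cameras (vision) and the readings (readout).
- The arm moves only by the shell command python3 inch.py 'ROWS' [OPENING] [FORCE]. ROWS is a JSON list of rows, 1 to 10 of them, each of 4 numbers: dx, dy, dz in mm, then a turn about the tool's z in rad; each row shifts and turns the commanded pose from where the row before left it, along the tool's axes as they then stand; what a row does not reach is not made up. A row lasts 1/10 s, in which the tool goes at most 50 mm and 0.15 rad, less where a joint would pass 70% of its speed; a pose out of reach is approached as far as the arm can. OPENING is the finger opening in mm, set as the command begins (- or left out keeps the last). The fingers move at their own pace and stop on an object; FORCE is the grip in N (left out, the last holds). Time passes only in rows, so rows that do not move let the fingers close. It prints the time, the measured TCP pose, the force, the opening and the grip force at its end.
- readout.get_state(): the state, without advancing time (a new reading comes with each control period).
- vision.snapshot(name): name is "scene" or "top" or "wrist"; returns the picture (420x560x3 uint8, red, green, blue); there is no depth.
- vision.calibration(name): a dict with "fov_y" (degrees; the focal length in pixels is half the picture's height over the tangent of half this angle, whatever the lens; pixels are square), "cx", "cy" (the principal point, pixels), "R" (3x3) and "t" (3): a world point X has camera coordinates R X + t. Camera axes: x right, y down, z forward; pixel columns grow to the right and rows downward; lengths in mm; the calibration is good to about 2 mm. A picture is of the moment at which its call begins: read the wrist's pose just before it. calibration takes no time and is no camera call; for the wrist camera it gives the pose at the moment of the call.
- manip.sign_off(): hands the job in; it is judged then, once.
The state is a dict: "time_s": time; "joint_positions": joint angles; "qvel": joint speeds; "joint_torque": joint torques, N m; "eef_pos": TCP position; "eef_rot": TCP orientation; "ft_force": force on the tool from outside, world axes, zero at the start; "torque": the same for the moment, N m; "finger_gap": finger opening in mm; "grasp_force": force on a finger pad.
Only numpy, scipy, OpenCV 4.12 (cv2) and the standard library are available. Lean on these libraries where they do the work, as an engineer would, in place of code of your own. Each camera call takes 0.05 s, during which the arm holds its last target. There are 200 camera calls.

## Task

The walnut plinth has fresh glue in its crack: first push it on the white gluing board square and flush against both wooden fences, right into their corner. Then compare the three identical closed weight tins by hefting them one after another, find the heaviest by feel, and finish holding that one in the gripper, upright and still, over the middle of the plinth about a hand's breadth above it (do not set it down; I still have to lay the release paper), with the plinth still tight in its corner. Stand the two lighter tins back upright on the cork mat, drop none of them, and leave the fox, the toy engine, the glass dome and the vise alone.

Things in the scene. Friction and masses are not known exactly. Their poses are not given: they have to be found in the camera images.
- board: white gluing board, 220 x 220 mm, 15 mm thick, fixed flat on the bench. Two light wooden fences, 25 mm wide, rise 24 mm above it (to 39 mm over the bench): one along its +x edge, inner face at board x = +85 mm; one along its +y edge, inner face at board y = +85 mm; a 12 mm glue gap where they meet. Origin at the centre of the underside, z up
- fence_corner (a point): the point where the two fences' inner faces would meet, at the level of the board's top (15 mm above the bench); its x axis points through the +x fence, its y axis through the +y fence, like the board's
- plinth: loose dark walnut plinth, 0.17 to 0.29 kg: foot 80 (its x) x 110 (its y) x 16 mm high, on it a step 68 x 98 x 8 mm (24 mm in all), pale glue line on top. Lies flat on the board, 10 to 45 mm short of each fence, up to 0.25 rad off square; slides at a few newtons. Origin at the centre of its underside, z up; home it is 40 mm from the +x fence, 55 mm from the +y fence
- plinth_corner (a point): the bottom corner of the plinth (its +x +y corner) that belongs in the fence corner; axes like the plinth's
- mat: cork mat on the bench, 150 mm (x) by 400 mm (y), 4 mm thick, fixed; the tins stand on it in a row along its y, about 125 mm apart; origin at the centre of its underside
- tin_a: one of three outwardly identical closed metal tins with green lids, upright on the cork mat, straight sided, 56 mm across, 64 mm tall; origin at the centre of its underside, z up. Weighs 0.15 to 0.85 kg; the heaviest is at least 0.25 kg heavier than either other. Which one is heaviest changes from run to run; only the weight in the gripper tells
- tin_b: one of three outwardly identical closed metal tins with green lids, upright on the cork mat, straight sided, 56 mm across, 64 mm tall; origin at the centre of its underside, z up. Weighs 0.15 to 0.85 kg; the heaviest is at least 0.25 kg heavier than either other. Which one is heaviest changes from run to run; only the weight in the gripper tells
- tin_c: one of three outwardly identical closed metal tins with green lids, upright on the cork mat, straight sided, 56 mm across, 64 mm tall; origin at the centre of its underside, z up. Weighs 0.15 to 0.85 kg; the heaviest is at least 0.25 kg heavier than either other. Which one is heaviest changes from run to run; only the weight in the gripper tells
- fox: loose porcelain fox figurine, sitting, 70 mm across and 127 mm tall, origin at the centre of its underside; leave alone
- train: loose wooden toy train engine, 130 x 72 mm, 96 mm tall, origin under its centre at bench level; leave alone
- dome: loose amber glass dome on a dark turned base, 116 mm across, 146 mm tall, origin at the centre of its underside; leave alone
- vise: small cast iron bench vise bolted to the bench, 225 mm long (its x; jaws above the origin, handle at -x) and 100 mm wide, cork jaws gripping a chipped turned globe base 112 mm across; 149 mm tall with it; origin under its swivel base; keep clear

How it is judged (in metres and radians):
On the way, in this order (a step that is already met when the one before it is completed fails the run):
1. the plinth lies flat, square and flush against both fences in their corner (x of plinth_corner in the frame of fence_corner between -0.0028 and 0.0028 m and y of plinth_corner in the frame of fence_corner between -0.0028 and 0.0028 m and angle between the x axis of plinth and the x axis of board, either way round below 0.03 rad and z of plinth in the frame of board below 0.018 m and angle between plinth's own z axis and vertical below 0.04 rad), for 0.2 s.
2. for comparison, at least one of the lighter tins is lifted 10 mm or more off the mat in the gripper while the heaviest stands there (((z of tin_a in the frame of mat above 0.014 m and contact force between tin_a and the fingers above 1 N and contact force between any of tin_b, tin_c and mat above 5.3 N) or (z of tin_b in the frame of mat above 0.014 m and contact force between tin_b and the fingers above 1 N and contact force between any of tin_a, tin_c and mat above 5.3 N) or (z of tin_c in the frame of mat above 0.014 m and contact force between tin_c and the fingers above 1 N and contact force between any of tin_a, tin_b and mat above 5.3 N))), for 0.2 s.
At the end, for the whole second after the job is handed in: The heaviest tin is in the fingers alone, upright (0.2 rad) and still, within 30 mm of the plinth's centre, 40 to 200 mm above its top; the plinth is untouched, gaps to both fences under 2.8 mm and within 0.03 rad of square; the two lighter tins (under 5.3 N each) stand upright and still on the mat (all of step 1 and contact force between each of the arm, the fingers, tin_a, tin_b, tin_c and plinth below 0.1 N and ((horizontal distance between tin_a and plinth below 0.03 m and z of tin_a in the frame of plinth between 0.064 and 0.224 m and angle between tin_a's own z axis and vertical below 0.2 rad and linear speed of tin_a below 0.03 m/s and contact force between tin_a and the fingers above 1 N and (z of tin_b in the frame of mat below 0.008 m and angle between tin_b's own z axis and vertical below 0.08 rad and linear speed of tin_b below 0.02 m/s and contact force between tin_b and mat between 0.5 and 5.3 N and x of tin_b in the frame of mat between -0.075 and 0.075 m and y of tin_b in the frame of mat between -0.2 and 0.2 m) and (z of tin_c in the frame of mat below 0.008 m and angle between tin_c's own z axis and vertical below 0.08 rad and linear speed of tin_c below 0.02 m/s and contact force between tin_c and mat between 0.5 and 5.3 N and x of tin_c in the frame of mat between -0.075 and 0.075 m and y of tin_c in the frame of mat between -0.2 and 0.2 m)) or (horizontal distance between tin_b and plinth below 0.03 m and z of tin_b in the frame of plinth between 0.064 and 0.224 m and angle between tin_b's own z axis and vertical below 0.2 rad and linear speed of tin_b below 0.03 m/s and contact force between tin_b and the fingers above 1 N and (z of tin_a in the frame of mat below 0.008 m and angle between tin_a's own z axis and vertical below 0.08 rad and linear speed of tin_a below 0.02 m/s and contact force between tin_a and mat between 0.5 and 5.3 N and x of tin_a in the frame of mat between -0.075 and 0.075 m and y of tin_a in the frame of mat between -0.2 and 0.2 m) and (z of tin_c in the frame of mat below 0.008 m and angle between tin_c's own z axis and vertical below 0.08 rad and linear speed of tin_c below 0.02 m/s and contact force between tin_c and mat between 0.5 and 5.3 N and x of tin_c in the frame of mat between -0.075 and 0.075 m and y of tin_c in the frame of mat between -0.2 and 0.2 m)) or (horizontal distance between tin_c and plinth below 0.03 m and z of tin_c in the frame of plinth between 0.064 and 0.224 m and angle between tin_c's own z axis and vertical below 0.2 rad and linear speed of tin_c below 0.03 m/s and contact force between tin_c and the fingers above 1 N and (z of tin_a in the frame of mat below 0.008 m and angle between tin_a's own z axis and vertical below 0.08 rad and linear speed of tin_a below 0.02 m/s and contact force between tin_a and mat between 0.5 and 5.3 N and x of tin_a in the frame of mat between -0.075 and 0.075 m and y of tin_a in the frame of mat between -0.2 and 0.2 m) and (z of tin_b in the frame of mat below 0.008 m and angle between tin_b's own z axis and vertical below 0.08 rad and linear speed of tin_b below 0.02 m/s and contact force between tin_b and mat between 0.5 and 5.3 N and x of tin_b in the frame of mat between -0.075 and 0.075 m and y of tin_b in the frame of mat between -0.2 and 0.2 m)))); the arm keeps its last pose, push and grip.
It fails at once if the fox, the toy engine or the glass dome moved more than 15 mm (distance of any of fox, train, dome from where it was at the start of the episode above 0.015 m).
It fails at once if a tin dropped (falling free at more than 0.6 m/s) ((linear speed of tin_a above 0.6 m/s and contact force between tin_a and the fingers below 0.01 N) or (linear speed of tin_b above 0.6 m/s and contact force between tin_b and the fingers below 0.01 N) or (linear speed of tin_c above 0.6 m/s and contact force between tin_c and the fingers below 0.01 N)).
It fails at once if the robot presses on the vise or the globe base with more than 10 N (contact force between any of the arm, the fingers and vise above 10 N).
It also fails if it takes over 72 s, if anything falls off the work surface, if the arm or the gripper's body presses on something with over 40 N, if the wrist force passes 120 N, or if a joint passes its speed limit or range.

## Working session

There is one attempt and no reset: what is moved stays moved. The work goes in short steps, Python scripts to look and compute and a shell command to move; the robot and the scene stay as the last step left them, time stands still between calls to the robot, and variables do not carry over. Pictures are saved under pics/ and viewed, at most 10 in all, crops included, and the job is handed in when it is done.

```bash
ls; mkdir -p pics
python3 - <<'E'
from station import manip, vision, readout
import cv2
for n in("scene","top"):
    cv2.imwrite(f"pics/{n}0.png",cv2.resize(vision.snapshot(n)[:,:,::-1],(800,600),interpolation=cv2.INTER_CUBIC))
    print(vision.calibration(n))
print(readout.get_state())
E
```

```text
inch.py
pics
station.py
{'fov_y': 56.16503379198001, 'cx': 276.2343225179778, 'cy': 207.0096596363046, 'R': array([[ 0.03187144,  0.99948844, -0.00265754],
       [ 0.73105773, -0.02512477, -0.68185287],
       [-0.68157084,  0.01978881, -0.73148452]]), 't': array([ -73.58013885, -404.83758309, 1425.86016973])}
{'fov_y': 54.734904769424666, 'cx': 280.4846888562107, 'cy': 208.8181227803941, 'R': array([[-0.00712643, -0.99993346, -0.00907103],
       [-0.99474134,  0.00801568, -0.10210494],
       [ 0.10217085,  0.00829568, -0.99473227]]), 't': array([  78.74166473,  626.55342545, 1248.29004655])}
{'time_s': 0.1, 'joint_positions': array([-1.32939317e+00,  3.13375078e-01,  1.49835127e+00, -5.85305936e-06,
        1.33102212e+00, -2.23412872e-01]), 'qvel': array([ 0.0008109 , -0.00011947, -0.00099944, -0.00032156,  0.00038143,
        0.00045753]), 'joint_torque': array([ 4.02022575e-03, -4.12893927e+01, -2.60141730e+01, -1.34789407e-04,
        2.98860774e-03,  1.78836871e-05]), 'eef_pos': array([ 235.26039443, -469.07728144,  230.80572219]), 'eef_rot': array([-5.77855494e-04,  9.73114277e-01,  2.30322101e-01, -8.04055118e-06]), 'ft_force': array([ 0.86491649, -0.14117752,  0.14675731]), 'torque': array([-0.01061297,  0.01270749,  0.02223754]), 'grasp_force': 0.0, 'finger_gap': 85.48727446080987}
```

View pics/scene0.png

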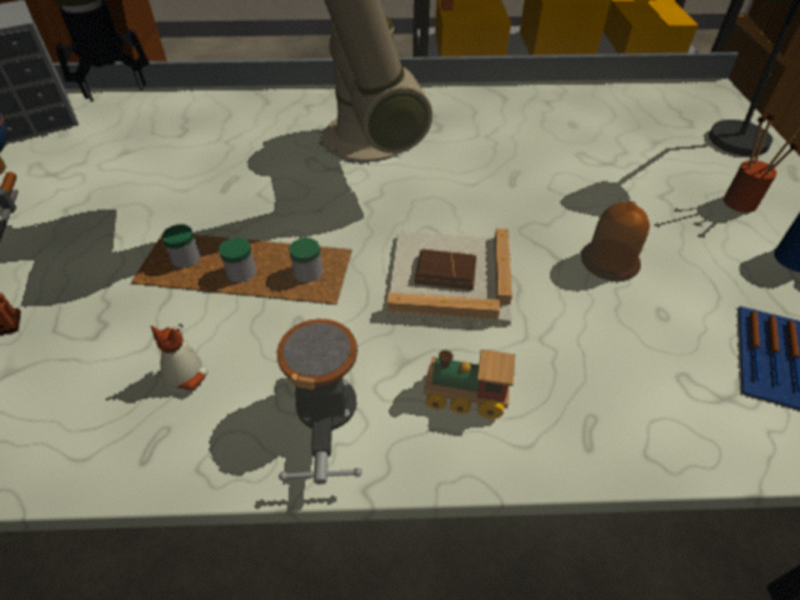

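View pics/top0.png

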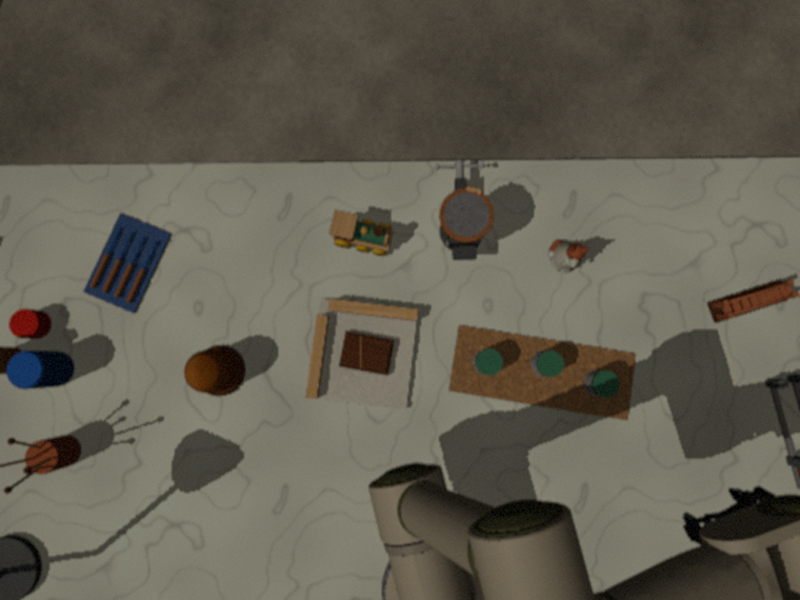

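The scene shows the board left of centre, with the plinth at about (446,268). The tins are at (180,247), (237,260) and (306,260). In the top view the plinth is at (367,352) and the tins are at (489,361), (549,363) and (605,383). The vise and engine are beyond the board.

```bash
cat > h.py <<'E'
from station import manip, vision, readout
import numpy as np, cv2, json
from scipy.spatial.transform import Rotation as Rn
def cal(n):
    c=vision.calibration(n); c['f']=210/np.tan(np.radians(c['fov_y']/2)); return c
def ray(c,u,v):
    d=np.array([(u-c['cx'])/c['f'],(v-c['cy'])/c['f'],1]); R=np.array(c['R']); return -R.T@np.array(c['t']), R.T@d
def onz(c,u,v,z):
    o,d=ray(c,u,v); return o+d*(z-o[2])/d[2]
def tri(rs):
    A=0;b=0
    for o,d in rs:
        d=d/np.linalg.norm(d);P=np.eye(3)-np.outer(d,d);A=A+P;b=b+P@o
    return np.linalg.solve(A,b)
def proj(c,X):
    p=np.array(c['R'])@X+c['t']; return c['f']*p[:2]/p[2]+[c['cx'],c['cy']]
def tool(dx,dy,dz=0):  # world->tool axes (from current pose)
    q=readout.get_state()['eef_rot']; return Rn.from_quat(np.r_[q[1:],q[0]]).inv().apply([dx,dy,dz])
def st():
    s=readout.get_state(); q=s['eef_rot']; M=Rn.from_quat(np.r_[q[1:],q[0]]).as_matrix()
    print(round(s['time_s'],2),s['eef_pos'].round(1),'x',M[:,0].round(3),'y',M[:,1].round(3),'F',s['ft_force'].round(2),'T',s['torque'].round(2),s['finger_gap'].round(1),round(s['grasp_force'],1))
E
python3 - <<'E'
from h import *
k=0.7
t=cal('top');s=cal('scene')
for nm,a,b in [('tinR',(605,381),(178,233)),('tinM',(549,362),(235,246)),('tinL',(489,360),(305,247))]:
    print(nm,onz(t,a[0]*k,a[1]*k,68),tri([ray(t,a[0]*k,a[1]*k),ray(s,b[0]*k,b[1]*k)]))
print('plinth',onz(t,367*k,352*k,39),tri([ray(t,367*k,352*k),ray(s,447*k,265*k)]))
for p in [(327,299),(418,308),(407,407),(306,398)]: print(onz(t,p[0]*k,p[1]*k,30))
print('vise',onz(t,467*k,215*k,149),'train',onz(t,362*k,232*k,60))
st()
c=cal('wrist');print(c['R'],c['t'],c['f'],c['cx'],c['cy'])
E
python3 inch.py 2>&1 | head -5
```

```text
tinR [ 444.58649506 -356.23947271   68.        ] [ 444.31238949 -353.16624419   70.18905837]
tinM [ 485.2696658  -239.64997486   68.        ] [ 485.15051923 -237.99550945   70.10531932]
tinL [ 490.384482   -112.76308716   68.        ] [ 490.24778126 -110.18126854   68.25410952]
plinth [509.45982795 148.17743825  39.        ] [509.877576   152.33095943  32.07375148]
[627.16507835 237.34123183  30.        ]
[605.5548927   35.91330786  30.        ]
[389.96817873  61.99458296  30.        ]
[410.70937567 281.87631203  30.        ]
vise [784.54052707 -63.17476448 149.        ] train [770.89997013 157.41242785  60.        ]
Traceback (most recent call last):
  File "inch.py", line 5, in <module>
    connect(sys.argv[1:4])
    ~~~~~~~^^^^^^^^^^^^^^^
TypeError: make.<locals>.jog() missing 1 required positional argument: 'text'Traceback (most recent call last):
  File "<stdin>", line 9, in <module>
  File "h.py", line 21, in st
    print(round(s['time_s'],2),s['eef_pos'].round(1),'x',M[:,0].round(3),'y',M[:,1].round(3),'F',s['ft_force'].round(2),'T',s['torque'].round(2),s['finger_gap'].round(1),round(s['grasp_force'],1))
                                                                                                                                                 ^^^^^^^^^^^^^^^^^^^^^
AttributeError: 'float' object has no attribute 'round'
```

```bash
sed -i "s/s\['finger_gap'\].round(1)/round(s['finger_gap'],1)/" h.py
python3 inch.py '[[33,-30,-3,0],[33,-30,-3,0],[33,-30,-3,0],[33,-30,-3,0],[33,-30,-3,0],[33,-30,-3,0],[33,-30,-3,0],[33,-30,-3,0],[33,-30,-3,0],[33,-30,-3,0]]' 50
python3 inch.py '[[33,-30,-3,0],[33,-30,-3,0],[33,-30,-3,0],[33,-30,-3,0],[0,0,0,0.14],[0,0,0,0.14],[0,0,0,0.14],[0,0,0,0.14],[0,0,0,0],[0,0,0,0]]'
python3 - <<'E'
from h import *
st(); c=cal('wrist'); print(c)
np.save('w1.npy',c,allow_pickle=True)
im=vision.snapshot('wrist');t=vision.snapshot('top')
cv2.imwrite('pics/w1.png',cv2.resize(im[:,:,::-1],(800,600),interpolation=cv2.INTER_CUBIC))
E
```

```text
time_s: 1.1
eef_pos: [396.0, -51.4, 261.4]
eef_rot: [0.0, 0.973, 0.23, 0.0]
ft_force: [0.6, -1.5, 0.6]
finger_gap: 50.3
grasp_force: 0.0
time_s: 2.1
eef_pos: [460.0, 113.2, 273.1]
eef_rot: [0.0, 0.999, -0.046, -0.0]
ft_force: [0.1, -0.5, 0.5]
finger_gap: 50.0
grasp_force: 0.0
2.1 [460.  113.2 273.1] x [ 0.996 -0.091 -0.   ] y [-0.091 -0.996  0.   ] F [ 0.09 -0.54  0.54] T [ 0.01 -0.06 -0.  ] 50.0 0.0
{'fov_y': 66.9371503058951, 'cx': 275.86133445821145, 'cy': 211.21590872573455, 'R': array([[-9.09606177e-02, -9.95854363e-01, -5.04422425e-04],
       [-9.60154590e-01,  8.75653969e-02,  2.65396807e-01],
       [-2.64252399e-01,  2.46249810e-02, -9.64139139e-01]]), 't': array([154.60379921, 385.98872752, 535.78004606]), 'f': np.float64(317.6537904682702)}
```

View pics/w1.png

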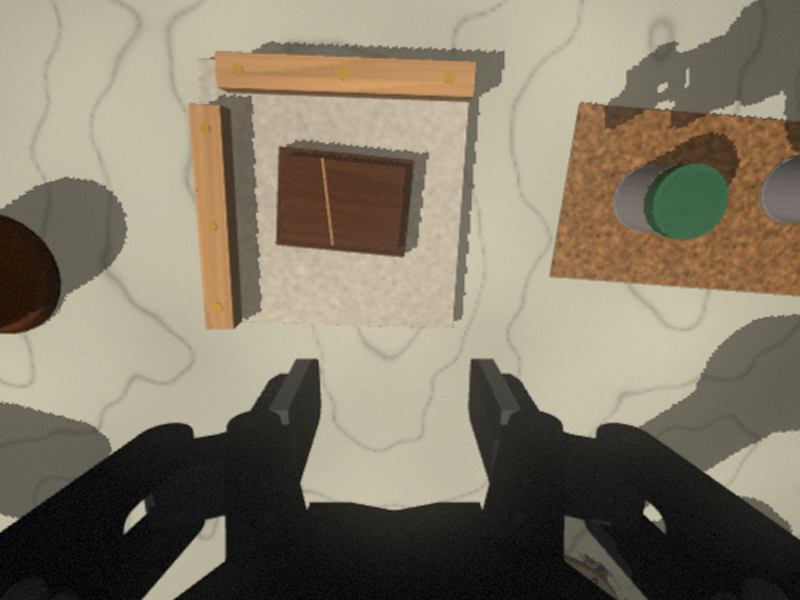

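The wrist view shows the board with the plinth at about (345,202), the fence corner near (235,97), and the nearest tin's lid at (687,201). I'll enlarge it.

Run:
```python
from h import *
im=vision.snapshot('wrist')
cv2.imwrite('pics/w1c.png',cv2.resize(im[28:178,130:330,::-1],(800,600),interpolation=cv2.INTER_CUBIC))
```

```text
(no output)
```

View pics/w1c.png

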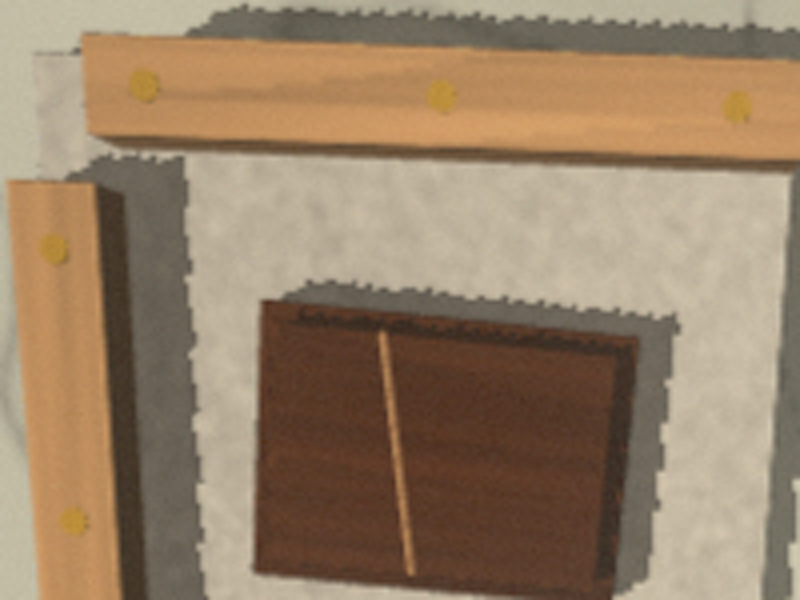

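```bash
cat > m.py <<'E'
from h import *
c=np.load('w1.npy',allow_pickle=True).item()
P=lambda u,v,z:onz(c,130+u/4,28+v/4,z)[:2]
a,b=P(90,133,39),P(800,160,39); e,f=P(110,143,15),P(795,172,15)
g,h=P(97,183,39),P(120,600,39); i,j=P(123,195,15),P(147,600,15)
an=lambda d:np.arctan2(d[1],d[0])
print('xfence yaw',an(a-b)-np.pi/2,an(e-f)-np.pi/2,'yfence yaw',an(g-h),an(i-j))
yaw=np.mean([an(a-b)-np.pi/2,an(e-f)-np.pi/2,an(g-h),an(i-j)])
ex=np.array([np.cos(yaw),np.sin(yaw)]);ey=np.array([-ex[1],ex[0]])
X=np.mean([ex@p for p in(a,b,e,f)]);Y=np.mean([ey@p for p in(g,h,i,j)])
print('yaw',yaw,'X',[round(ex@p,1) for p in(a,b,e,f)],'Y',[round(ey@p,1) for p in(g,h,i,j)])
C=X*ex+Y*ey; print('corner',C,'home centre',C-40*ex-55*ey)
p,q,r,s=P(262,300,31),P(637,337,31),P(255,574,31),P(612,598,15)
print('plinth yaw',an(p-q)-np.pi/2,an(p-r),'len',np.linalg.norm(p-q),np.linalg.norm(p-r))
for t in(p,q,r,s): print('rel corner',round(ex@(t-C),1),round(ey@(t-C),1),t)
print('tin',onz(c,687*.7,201*.7,68))
E
python3 m.py
```

```text
xfence yaw -0.12618605287138296 -0.13022973921506154 yfence yaw -0.13316182911582494 -0.12346359320465702
yaw -0.12826030360173163 X [np.float64(568.6), np.float64(569.0), np.float64(570.0), np.float64(569.6)] Y [np.float64(308.6), np.float64(309.2), np.float64(309.9), np.float64(309.3)]
corner [604.18427974 233.89052483] home centre [557.47785187 184.45865661]
plinth yaw -0.18498241410315108 -0.18490425722674678 len 107.84453414782557 78.9283730206196
rel corner -41.6 -42.9 [557.45560415 196.63755016]
rel corner -47.7 -150.6 [537.61984011  90.63289927]
rel corner -120.4 -38.5 [479.87265541 211.14872283]
rel corner -126.3 -147.1 [460.12162529 104.13419433]
tin [ 489.10098978 -108.73227929   68.        ]
```

```bash
python3 inch.py '[[0,0,0,0.037],[-5.5,-8.6,40,0],[-5.5,-8.6,40,0],[-5.5,-8.6,40,0],[-5.5,-8.6,40,0],[-5.5,-8.6,40,0],[0,0,25,0],[0,0,20,0],[0,0,9,0],[0,0,0,0]]'
python3 - <<'E'
from h import *
st()
c=cal('wrist');np.save('w2.npy',c,allow_pickle=True)
cv2.imwrite('pics/w2.png',cv2.resize(vision.snapshot('wrist')[:,:,::-1],(800,600),interpolation=cv2.INTER_CUBIC))
E
```

```text
time_s: 3.25
eef_pos: [438.1, 159.4, 18.7]
eef_rot: [0.0, 0.998, -0.066, -0.001]
ft_force: [-0.2, 0.7, 0.7]
finger_gap: 50.2
grasp_force: 0.0
3.25 [438.1 159.4  18.7] x [ 0.991 -0.131 -0.002] y [-0.131 -0.991  0.   ] F [-0.19  0.7   0.75] T [-0.03 -0.03 -0.01] 50.2 0.0
```

View pics/w2.png

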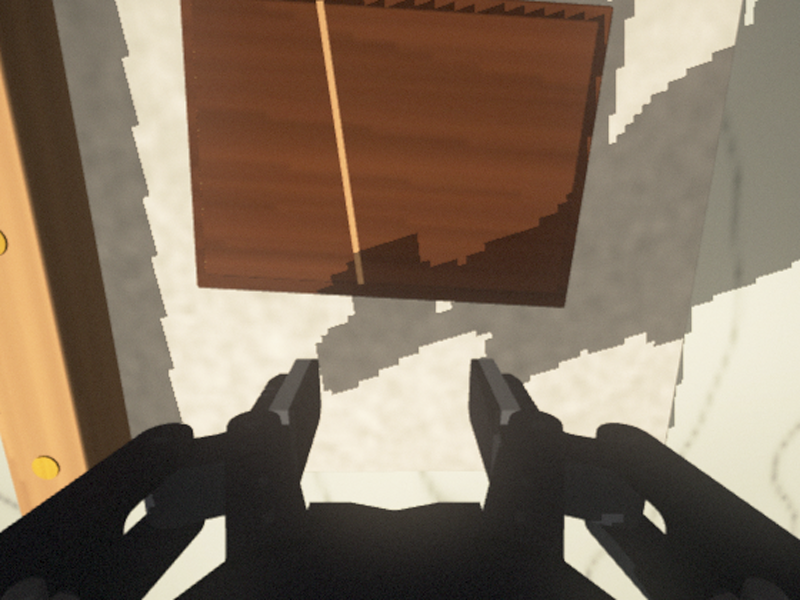

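The tips are low behind the plinth's near face, with both pads in front of it, and nothing touches yet. I'll push along the tool's +x.

```bash
python3 inch.py '[[8,0,0,0],[8,0,0,0],[6,0,0,0],[6,0,0,0],[6,0,0,0],[6,0,0,0],[6,0,0,0],[4,0,0,0],[4,0,0,0],[0,0,0,0]]'; python3 inch.py '[[3,0,0,0],[2,0,0,0],[1,0,0,0],[0,0,0,0]]'; python3 -c "
from h import *
st()"
```

```text
time_s: 4.3
eef_pos: [492.8, 152.2, 19.3]
eef_rot: [-0.0, 0.998, -0.066, 0.001]
ft_force: [0.3, -0.1, 0.2]
finger_gap: 50.2
grasp_force: 0.0
time_s: 4.7
eef_pos: [498.2, 151.5, 19.3]
eef_rot: [0.0, 0.998, -0.066, 0.0]
ft_force: [-0.6, 0.4, -0.1]
finger_gap: 49.9
grasp_force: 0.3
4.7 [498.2 151.5  19.3] x [ 0.991 -0.132  0.   ] y [-0.132 -0.991 -0.   ] F [-0.6   0.45 -0.07] T [-0.02  0.08 -0.  ] 49.9 0.3
```

```bash
python3 inch.py '[[1.5,0,0,0],[1.5,0,0,0],[1,0,0,0],[0,0,0,0]]'; python3 inch.py '[[1,0,0,0],[1,0,0,0]]';python3 - <<'E'
from h import *
st()
cv2.imwrite('pics/w3.png',cv2.resize(vision.snapshot('wrist')[:,:,::-1],(800,600),interpolation=cv2.INTER_CUBIC))
E
```

```text
time_s: 5.1
eef_pos: [502.2, 151.0, 19.3]
eef_rot: [-0.0, 0.998, -0.066, 0.0]
ft_force: [-0.8, -0.1, -1.4]
finger_gap: 50.0
grasp_force: 0.2
time_s: 5.3
eef_pos: [502.5, 150.9, 19.2]
eef_rot: [0.0, 0.998, -0.066, -0.002]
ft_force: [-11.9, 0.4, 8.7]
finger_gap: 50.0
grasp_force: 5.8
5.3 [502.5 150.9  19.2] x [ 0.991 -0.132 -0.004] y [-0.132 -0.991  0.001] F [-11.92   0.39   8.73] T [0.17 1.8  0.05] 50.0 5.8
```

View pics/w3.png

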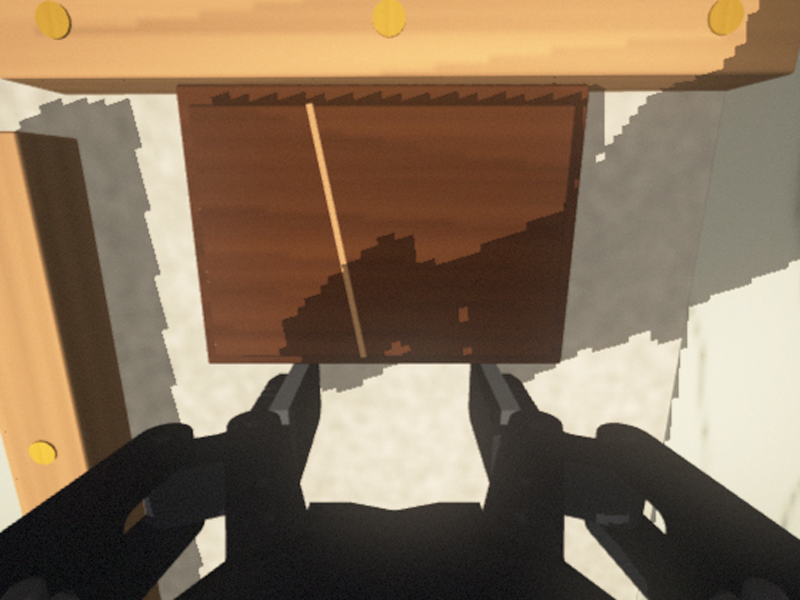

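The plinth's far edge lies along the +x fence, at about row 85 from x=178 to 588, so it's flush and square there. Next is the y push.

```bash
python3 inch.py '[[-20,0,0,0],[0,0,-40,0],[0,0,-35,0],[24,29,0,0],[24,29,0,0],[22,29,0,0],[0,0,0,-0.143],[0,0,0,-0.143],[0,0,0,-0.143],[0,0,0,-0.143]]' 30;python3 inch.py '[[0,0,0,-0.143],[0,0,0,-0.143],[0,0,0,-0.143],[0,0,0,-0.143],[0,0,0,-0.143],[0,0,0,-0.143],[0,0,0,-0.143],[0,0,0,0]]'
python3 - <<'E'
from h import *
st(); p=readout.get_state()['eef_pos'][:2]-[604.2,233.9]; print(p@[.9918,-.1279],p@[.1279,.9918], 'tool move to rel(-40,-182):',tool(*( np.array([.9918,-.1279])*-40+np.array([.1279,.9918])*-182-p)))
cv2.imwrite('pics/w4.png',cv2.resize(vision.snapshot('wrist')[:,:,::-1],(800,600),interpolation=cv2.INTER_CUBIC))
E
```

```text
time_s: 6.35
eef_pos: [542.4, 57.7, 94.5]
eef_rot: [0.0, 0.975, 0.221, 0.0]
ft_force: [-0.7, 0.3, 0.1]
finger_gap: 30.0
grasp_force: 0.0
time_s: 7.15
eef_pos: [542.3, 57.8, 94.5]
eef_rot: [0.0, 0.751, 0.66, 0.0]
ft_force: [-0.8, 0.7, 0.7]
finger_gap: 29.8
grasp_force: 0.0
7.15 [542.3  57.8  94.5] x [ 0.128  0.992 -0.   ] y [ 0.992 -0.128  0.001] F [-0.78  0.72  0.74] T [ 0.01  0.01 -0.01] 29.8 0.0
-38.86626393381789 -182.5491500686684 tool move to rel(-40,-182): [ 5.43828306e-01 -1.13505694e+00 -1.10400907e-03]
```

View pics/w4.png

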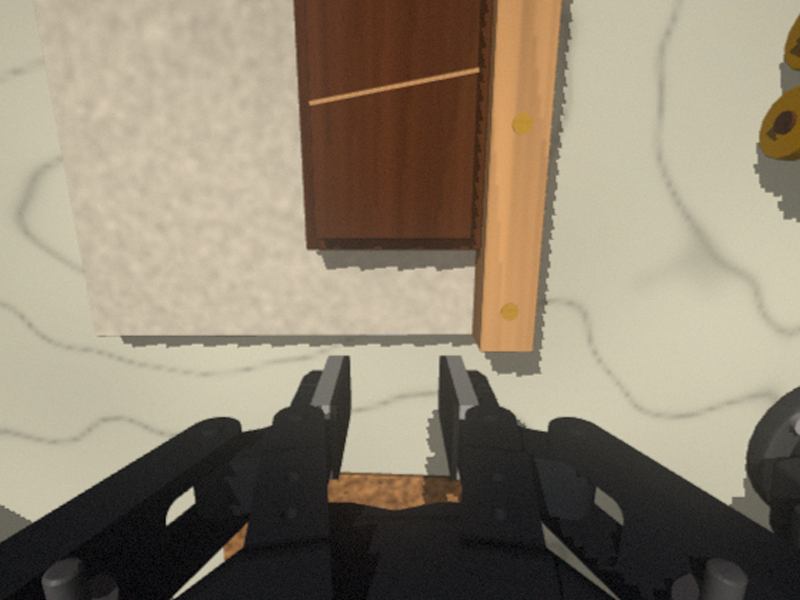

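The plinth is flush with the +x fence (column ~485), and its near end is at row 245, straight ahead of the fingers. I'll go down and push.

```bash
python3 inch.py '[[0,-1.1,20,0],[0,0,25,0],[0,0,20,0],[0,0,10,0],[8,0,0,0],[8,0,0,0],[6,0,0,0],[6,0,0,0],[6,0,0,0],[6,0,0,0]]' 20; python3 inch.py '[[6,0,0,0],[4,0,0,0],[4,0,0,0],[3,0,0,0],[2,0,0,0],[0,0,0,0]]';python3 inch.py '[[1,0,0,0],[1,0,0,0]]'
```

```text
time_s: 8.2
eef_pos: [546.5, 98.0, 19.8]
eef_rot: [0.0, 0.752, 0.66, 0.0]
ft_force: [0.4, -2.8, 2.1]
finger_gap: 20.1
grasp_force: 1.8
time_s: 8.8
eef_pos: [548.5, 117.0, 19.2]
eef_rot: [-0.0, 0.752, 0.66, 0.0]
ft_force: [0.8, -0.0, -0.7]
finger_gap: 20.2
grasp_force: 0.0
time_s: 9.0
eef_pos: [548.7, 118.5, 19.1]
eef_rot: [-0.0, 0.752, 0.66, -0.0]
ft_force: [-0.3, -1.5, 0.8]
finger_gap: 20.0
grasp_force: 1.1
```

```bash
python3 inch.py '[[1,0,0,0],[1,0,0,0]]';python3 inch.py '[[0.7,0,0,0],[0.7,0,0,0],[0,0,0,0]]'
```

```text
time_s: 9.2
eef_pos: [549.1, 119.7, 19.2]
eef_rot: [0.001, 0.751, 0.66, -0.001]
ft_force: [0.0, -12.3, 0.4]
finger_gap: 20.3
grasp_force: 6.2
time_s: 9.5
eef_pos: [549.1, 119.7, 19.2]
eef_rot: [0.001, 0.751, 0.66, -0.002]
ft_force: [-1.3, -16.4, 2.7]
finger_gap: 20.1
grasp_force: 8.2
```

```bash
python3 inch.py '[[-20,0,0,0],[0,0,-40,0],[0,0,-35,0],[28.3,-24,0,0],[28.3,-24,0,0],[28.3,-24,0,0],[0,0,0,0.143],[0,0,0,0.143],[0,0,0,0.143],[0,0,0,0.143]]' 50;python3 inch.py '[[0,0,0,0.143],[0,0,0,0.143],[0,0,0,0.143],[0,0,0,0.143],[0,0,0,0.143],[0,0,0,0.143],[0,0,0,0.141],[0,0,0,0]]'
python3 - <<'E'
from h import *
st(); p=readout.get_state()['eef_pos'][:2]-[604.2,233.9]; print(p@[.9918,-.1279],p@[.1279,.9918])
c=cal('wrist');np.save('w5.npy',c,allow_pickle=True)
cv2.imwrite('pics/w5.png',cv2.resize(vision.snapshot('wrist')[:270,:360,::-1],(800,600),interpolation=cv2.INTER_CUBIC))
E
```

```text
time_s: 10.5
eef_pos: [486.0, 196.1, 94.2]
eef_rot: [-0.0, 0.908, 0.418, 0.0]
ft_force: [0.6, 0.4, -0.4]
finger_gap: 50.0
grasp_force: 0.0
time_s: 11.3
eef_pos: [486.1, 195.9, 94.2]
eef_rot: [-0.0, 0.998, -0.066, -0.0]
ft_force: [-0.4, -0.1, 0.4]
finger_gap: 49.8
grasp_force: 0.0
11.3 [486.1 195.9  94.2] x [ 0.991 -0.131 -0.   ] y [-0.131 -0.991 -0.   ] F [-0.45 -0.07  0.43] T [-0.01  0.02  0.04] 49.8 0.0
-112.27702646397483 -52.78961219654428
```

View pics/w5.png

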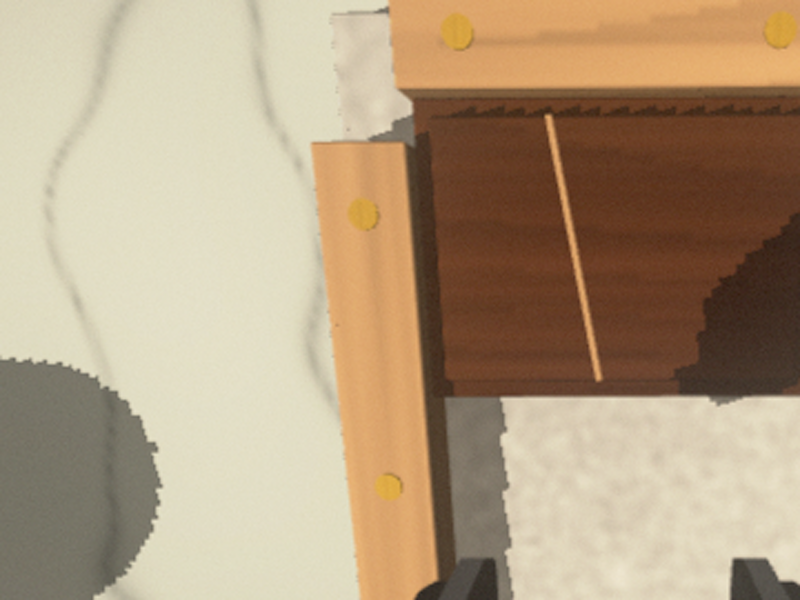

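The plinth now sits in the corner with no visible gaps; the corner is at (413,98). I'll press once more in x to be sure.

```bash
python3 inch.py '[[0,3,25,0],[0,0,25,0],[0,0,20,0],[0,0,5,0],[8,0,0,0],[7,0,0,0],[4,0,0,0],[2,0,0,0],[0,0,0,0]]' 40; python3 inch.py '[[1,0,0,0],[1,0,0,0]]'
```

```text
time_s: 12.25
eef_pos: [507.1, 189.9, 19.7]
eef_rot: [-0.0, 0.998, -0.065, 0.0]
ft_force: [0.9, -0.5, 0.4]
finger_gap: 39.8
grasp_force: 0.0
time_s: 12.45
eef_pos: [507.6, 189.8, 19.3]
eef_rot: [0.0, 0.998, -0.065, -0.001]
ft_force: [-9.2, 0.5, 8.4]
finger_gap: 39.7
grasp_force: 4.7
```

```bash
python3 inch.py '[[-20,0,0,0],[0,0,-40,0],[0,0,-45,0],[0,0,-30,0],[5.9,42.7,0,0],[5.9,42.7,0,0],[5.9,42.7,0,0],[5.9,42.7,0,0],[5.9,42.7,0,0],[5.9,42.7,0,0]]' 85; python3 inch.py '[[5.9,42.7,0,0],[0,0,0,0]]'
python3 - <<'E'
from h import *
st()
p=readout.get_state()['eef_pos'];print(tool(*(np.array([489.5,-109.5,24])-p)))
cv2.imwrite('pics/w6.png',cv2.resize(vision.snapshot('wrist')[:,:,::-1],(800,600),interpolation=cv2.INTER_CUBIC))
E
```

```text
time_s: 13.45
eef_pos: [490.5, -68.2, 134.5]
eef_rot: [0.0, 0.998, -0.065, 0.0]
ft_force: [1.0, 0.2, 0.0]
finger_gap: 84.7
grasp_force: 0.0
time_s: 13.65
eef_pos: [491.0, -113.8, 134.4]
eef_rot: [0.001, 0.998, -0.067, 0.001]
ft_force: [-0.1, 0.4, -0.1]
finger_gap: 85.4
grasp_force: 0.0
13.65 [ 491.  -113.8  134.4] x [ 0.991 -0.135  0.001] y [-0.135 -0.991  0.001] F [-0.12  0.45 -0.06] T [ 0.04  0.05 -0.01] 85.4 0.0
[ -2.21823403  -4.1824065  110.41580342]
```

View pics/w6.png

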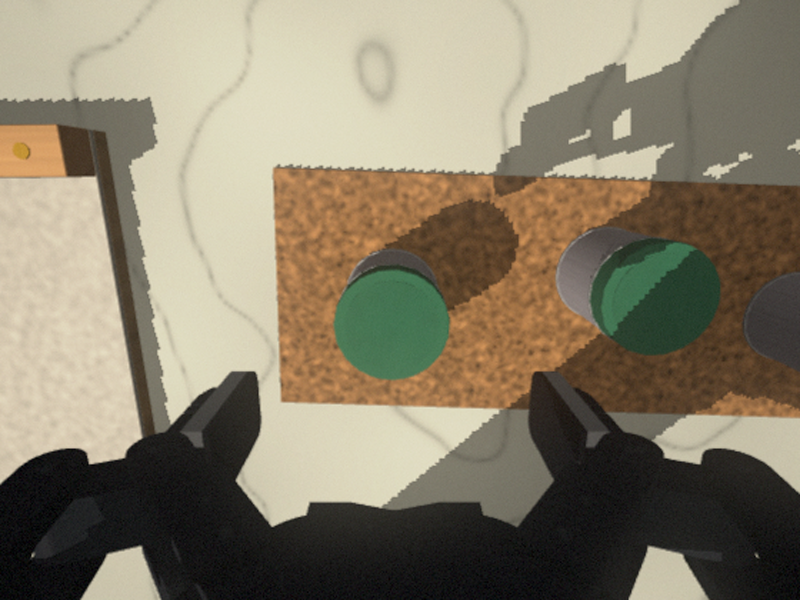

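The lids are at (392,323) and (656,296). I'll triangulate against the first wrist view.

Run:
```python
from h import *
c=cal('wrist');w=np.load('w1.npy',allow_pickle=True).item();k=.7
print(onz(c,392*k,323*k,68),tri([ray(c,392*k,323*k),ray(w,687*k,201*k)]),onz(c,656*k,296*k,68))
```

```text
[ 489.97092028 -110.44952151   68.        ] [ 488.94758049 -110.35878008   65.27951169] [ 486.68165575 -235.80239795   68.        ]
```

```bash
python3 inch.py '[[-1.8,-3.4,0,0],[0,0,35,0],[0,0,35,0],[0,0,25,0],[0,0,13,0],[0,0,2,0]]'; python3 inch.py '[[0,0,0,0],[0,0,0,0],[0,0,0,0],[0,0,0,0],[0,0,0,0]]' 40 50; python3 inch.py '[[0,0,-5,0],[0,0,-8,0],[0,0,-10,0],[0,0,-5,0],[0,0,0,0],[0,0,0,0],[0,0,0,0]]'; python3 -c "
from h import *
st();print(readout.get_state()['joint_torque'].round(2))"; python3 inch.py '[[0,0,0,0],[0,0,0,0]]'
```

```text
time_s: 14.3
eef_pos: [489.2, -104.6, 23.5]
eef_rot: [-0.0, 0.998, -0.064, -0.001]
ft_force: [-0.4, -0.7, 0.4]
finger_gap: 85.0
grasp_force: 0.0
time_s: 14.8
eef_pos: [491.4, -107.5, 26.8]
eef_rot: [0.002, 0.998, -0.065, 0.003]
ft_force: [-0.8, -6.9, 7.8]
finger_gap: 55.4
grasp_force: 52.2
time_s: 15.5
eef_pos: [489.4, -105.7, 51.9]
eef_rot: [-0.0, 0.998, -0.065, -0.0]
ft_force: [0.6, -0.3, -6.7]
finger_gap: 55.3
grasp_force: 54.7
15.5 [ 489.4 -105.7   51.9] x [ 0.992 -0.13  -0.001] y [-0.13  -0.992 -0.   ] F [ 0.56 -0.29 -6.67] T [-0.04 -0.02 -0.  ] 55.3 54.7
[ 2.000e-02 -4.641e+01 -2.166e+01 -0.000e+00  1.000e-02  0.000e+00]
time_s: 15.7
eef_pos: [489.5, -105.8, 52.1]
eef_rot: [-0.0, 0.998, -0.065, -0.0]
ft_force: [0.3, -0.4, -6.7]
finger_gap: 55.1
grasp_force: 54.7
```

6.7 N for this tin. I'll set it back down and heft the middle one.

```bash
python3 inch.py '[[0,0,8,0],[0,0,8,0],[0,0,5,0],[0,0,2,0],[0,0,0,0]]'; python3 inch.py '[[0,0,1,0],[0,0,0.5,0],[0,0,0,0]]'
```

```text
time_s: 16.2
eef_pos: [489.5, -105.8, 28.9]
eef_rot: [-0.0, 0.998, -0.065, -0.0]
ft_force: [-0.4, -0.3, -7.5]
finger_gap: 55.2
grasp_force: 54.6
time_s: 16.5
eef_pos: [489.7, -105.9, 27.9]
eef_rot: [0.0, 0.998, -0.065, 0.0]
ft_force: [-0.2, -0.1, -7.3]
finger_gap: 55.2
grasp_force: 54.6
```

```bash
python3 inch.py '[[0,0,1,0],[0,0,0,0]]'; python3 inch.py '[[0,0,1,0],[0,0,0,0]]'
```

```text
time_s: 16.7
eef_pos: [489.7, -105.9, 27.0]
eef_rot: [0.0, 0.998, -0.065, 0.0]
ft_force: [-1.5, 0.2, -5.1]
finger_gap: 55.4
grasp_force: 54.8
time_s: 16.9
eef_pos: [489.8, -105.9, 26.9]
eef_rot: [0.0, 0.998, -0.065, 0.0]
ft_force: [-6.2, 2.5, 8.6]
finger_gap: 55.1
grasp_force: 56.0
```

```bash
python3 inch.py '[[0,0,0,0],[0,0,0,0],[0,0,0,0],[0,0,-30,0],[0,0,-40,0],[4.5,43.6,0,0],[4.5,43.6,0,0],[4.5,43.6,0,0],[0,0,0,0],[0,0,0,0]]' 85
python3 - <<'E'
from h import *
st();p=readout.get_state()['eef_pos'];print(tool(*(np.array([486.2,-237.3,26])-p)))
E
```

```text
time_s: 17.9
eef_pos: [485.8, -237.8, 95.6]
eef_rot: [-0.0, 0.998, -0.066, -0.0]
ft_force: [-0.7, 0.7, 0.7]
finger_gap: 85.3
grasp_force: 0.0
17.9 [ 485.8 -237.8   95.6] x [ 0.991 -0.131 -0.   ] y [-0.131 -0.991 -0.   ] F [-0.65  0.68  0.68] T [-0.09 -0.01 -0.02] 85.3 0.0
[ 0.34731839 -0.51548746 69.56235134]
```

```bash
python3 inch.py '[[0,0,30,0],[0,0,25,0],[0,0,12,0],[0,0,1,0],[0,0,0,0]]'; python3 inch.py '[[0,0,0,0],[0,0,0,0],[0,0,0,0],[0,0,0,0],[0,0,0,0]]' 40 50; python3 inch.py '[[0,0,-5,0],[0,0,-8,0],[0,0,-10,0],[0,0,-5,0],[0,0,0,0],[0,0,0,0],[0,0,0,0],[0,0,0,0],[0,0,0,0]]'
```

```text
time_s: 18.4
eef_pos: [486.5, -237.1, 28.5]
eef_rot: [0.0, 0.998, -0.065, 0.0]
ft_force: [0.3, -1.1, 1.6]
finger_gap: 85.0
grasp_force: 0.0
time_s: 18.9
eef_pos: [486.7, -238.3, 29.1]
eef_rot: [0.001, 0.998, -0.065, 0.001]
ft_force: [-0.8, -1.6, 6.6]
finger_gap: 54.0
grasp_force: 51.9
time_s: 19.8
eef_pos: [485.9, -237.2, 55.6]
eef_rot: [-0.0, 0.998, -0.065, -0.0]
ft_force: [0.1, 0.8, -2.7]
finger_gap: 54.2
grasp_force: 53.2
```

2.7 N, so this one is light. I'll put it back and heft the third as well, as asked.

```bash
python3 inch.py '[[0,0,8,0],[0,0,8,0],[0,0,5,0],[0,0,3,0],[0,0,1,0],[0,0,0,0]]'; python3 inch.py '[[0,0,1,0],[0,0,0,0]]'; python3 inch.py '[[0,0,1,0],[0,0,0,0]]'
```

```text
time_s: 20.4
eef_pos: [486.1, -237.3, 30.7]
eef_rot: [-0.0, 0.998, -0.065, -0.0]
ft_force: [0.6, -1.1, -3.2]
finger_gap: 54.3
grasp_force: 53.2
time_s: 20.6
eef_pos: [486.1, -237.3, 29.9]
eef_rot: [0.0, 0.998, -0.065, 0.0]
ft_force: [-0.4, 1.0, -3.9]
finger_gap: 54.1
grasp_force: 53.2
time_s: 20.8
eef_pos: [486.2, -237.4, 29.1]
eef_rot: [0.0, 0.998, -0.065, 0.0]
ft_force: [-1.4, 0.1, 0.9]
finger_gap: 54.2
grasp_force: 53.3
```

```bash
python3 inch.py '[[0,0,0,0],[0,0,0,0],[0,0,0,0],[0,0,-30,0],[0,0,-45,0],[-8.7,40.5,-10,0],[-8.7,40.5,-10,0],[-8.7,40.5,-10,0],[0,0,0,0],[0,0,0,0]]' 85
cat > g.py <<'E'
from h import *
def lids(n):
    c=cal(n); im=vision.snapshot(n); h=cv2.cvtColor(im,cv2.COLOR_RGB2HSV)
    m=cv2.morphologyEx(cv2.inRange(h,(55,90,30),(85,255,255)),cv2.MORPH_CLOSE,np.ones((5,5)))
    N,_,s,ce=cv2.connectedComponentsWithStats(m)
    for i in range(1,N):
        if s[i,4]>80: print(n,s[i],ce[i].round(1),onz(c,*ce[i],68).round(1))
st(); lids('wrist'); lids('top'); lids('scene')
E
python3 g.py
```

```text
time_s: 21.8
eef_pos: [444.0, -354.8, 133.7]
eef_rot: [-0.0, 0.998, -0.066, 0.0]
ft_force: [-0.2, 0.4, -0.3]
finger_gap: 85.0
grasp_force: 0.0
21.8 [ 444.  -354.8  133.7] x [ 0.991 -0.131  0.   ] y [-0.131 -0.991 -0.   ] F [-0.19  0.41 -0.32] T [-0.01  0.01  0.02] 85.0 0.0
wrist [  52  148   91   81 5422] [ 95.  188.2] [ 485.  -239.4   68. ]
wrist [ 240  187   70   59 2400] [271.3 213.9] [ 452.2 -352.8   68. ]
top [248 156  21  15 131] [257.5 164.1] [763.6 143.9  68. ]
top [332 245  18  17 241] [340.1 253.1] [ 487.1 -106.    68. ]
top [375 246  18  17 251] [383.4 254.1] [ 483.3 -236.9   68. ]
scene [114 158  20  15 234] [124.  165.2] [ 450.9 -351.5   68. ]
scene [155 167  22  16 276] [165.3 174.2] [ 491.  -234.2   68. ]
scene [206 167  19  14 213] [215.  173.7] [ 493.4 -103.5   68. ]
scene [309 254  18  11  94] [317.3 259.7] [777.3 137.6  68. ]
```

```bash
python3 inch.py '[[0.8,0,35,0],[0,0,35,0],[0,0,25,0],[0,0,10,0],[0,0,1,0],[0,0,0,0]]'; python3 inch.py '[[0,0,0,0],[0,0,0,0],[0,0,0,0],[0,0,0,0],[0,0,0,0]]' 40 50; python3 inch.py '[[0,0,-5,0],[0,0,-8,0],[0,0,-10,0],[0,0,-5,0],[0,0,0,0],[0,0,0,0],[0,0,0,0],[0,0,0,0],[0,0,0,0]]'
```

```text
time_s: 22.55
eef_pos: [445.8, -354.6, 28.8]
eef_rot: [0.001, 0.998, -0.065, 0.001]
ft_force: [-0.7, 0.4, 0.2]
finger_gap: 85.0
grasp_force: 0.0
time_s: 23.05
eef_pos: [445.6, -355.3, 29.1]
eef_rot: [0.001, 0.998, -0.065, 0.001]
ft_force: [-1.4, -0.7, 5.9]
finger_gap: 54.1
grasp_force: 51.8
time_s: 23.95
eef_pos: [445.1, -354.4, 55.6]
eef_rot: [-0.0, 0.998, -0.065, -0.0]
ft_force: [-0.0, -0.1, -0.4]
finger_gap: 53.9
grasp_force: 52.8
```

```bash
python3 inch.py '[[0,0,0,0]]' | grep ft; python3 inch.py '[[0,0,0,0]]' | grep ft; python3 inch.py '[[0,0,8,0],[0,0,8,0],[0,0,5,0],[0,0,3,0],[0,0,1,0],[0,0,0,0]]'; python3 inch.py '[[0,0,1,0],[0,0,0,0]]'; python3 inch.py '[[0,0,1,0],[0,0,0,0]]'
```

```text
ft_force: [0.2, 0.2, -1.4]
ft_force: [0.2, 0.1, -0.9]
time_s: 24.75
eef_pos: [445.2, -354.5, 30.7]
eef_rot: [-0.0, 0.998, -0.065, -0.0]
ft_force: [0.2, 0.4, -0.5]
finger_gap: 54.5
grasp_force: 52.8
time_s: 24.95
eef_pos: [445.2, -354.6, 29.9]
eef_rot: [0.0, 0.998, -0.065, 0.0]
ft_force: [-0.1, 0.1, -1.7]
finger_gap: 54.5
grasp_force: 52.8
time_s: 25.15
eef_pos: [445.3, -354.6, 29.1]
eef_rot: [0.0, 0.998, -0.065, 0.0]
ft_force: [-0.2, 0.8, 1.4]
finger_gap: 54.4
grasp_force: 52.9
```

Hefts: 6.7 N, 2.7 N and ~1.2 N. The tin next to the board is the heaviest, so I'll go back for it.

```bash
python3 inch.py '[[0,0,0,0],[0,0,0,0],[0,0,0,0],[0,0,-30,0],[0,0,-45,0],[1.9,-42,-10,0],[1.9,-42,-10,0],[1.9,-42,0,0],[1.9,-42,0,0],[1.9,-42,0,0]]' 85; python3 inch.py '[[1.9,-42,0,0],[0,0,0,0],[0,0,0,0]]'
python3 - <<'E'
from h import *
st();p=readout.get_state()['eef_pos'];print(tool(*(np.array([489.7,-106.3,27])-p)))
E
```

```text
time_s: 26.15
eef_pos: [481.9, -145.9, 124.0]
eef_rot: [0.0, 0.998, -0.065, 0.0]
ft_force: [0.8, 0.1, -0.1]
finger_gap: 85.0
grasp_force: 0.0
time_s: 26.45
eef_pos: [489.4, -105.6, 123.9]
eef_rot: [0.0, 0.998, -0.064, 0.0]
ft_force: [0.5, -0.8, -0.4]
finger_gap: 84.9
grasp_force: 0.0
26.45 [ 489.4 -105.6  123.9] x [ 0.992 -0.128  0.   ] y [-0.128 -0.992  0.   ] F [ 0.49 -0.81 -0.4 ] T [-0.05  0.04 -0.07] 84.9 0.0
[ 0.39449774  0.58434222 96.91428228]
```

```bash
python3 inch.py '[[0,0,35,0],[0,0,35,0],[0,0,20,0],[0,0,6,0],[0,0,0,0]]'; python3 inch.py '[[0,0,0,0],[0,0,0,0],[0,0,0,0],[0,0,0,0],[0,0,0,0]]' 40 60; python3 inch.py '[[0,0,-8,0],[0,0,-15,0],[0,0,-25,0],[0,0,-30,0],[0,0,-30,0],[0,0,-20,0],[0,0,-6,0],[0,0,0,0],[0,0,0,0]]'
python3 - <<'E'
from h import *
st();p=readout.get_state()['eef_pos'];print(tool(*(np.array([557.5,184.5,p[2]])-p)))
E
```

```text
time_s: 26.95
eef_pos: [489.1, -106.9, 27.6]
eef_rot: [-0.0, 0.998, -0.066, -0.0]
ft_force: [-0.1, 0.2, -0.1]
finger_gap: 84.8
grasp_force: 0.0
time_s: 27.45
eef_pos: [489.9, -106.3, 29.3]
eef_rot: [0.0, 0.998, -0.065, 0.001]
ft_force: [-2.4, 1.5, 8.3]
finger_gap: 54.7
grasp_force: 63.3
time_s: 28.35
eef_pos: [488.5, -105.8, 160.5]
eef_rot: [-0.0, 0.998, -0.065, -0.001]
ft_force: [-0.1, -0.4, -8.1]
finger_gap: 54.9
grasp_force: 65.7
28.35 [ 488.5 -105.8  160.5] x [ 0.992 -0.13  -0.002] y [-0.13  -0.992 -0.001] F [-0.07 -0.41 -8.13] T [ 0.    0.02 -0.  ] 54.9 65.7
[ 3.07503812e+01 -2.96822913e+02  1.53071389e-01]
```

```bash
python3 inch.py '[[1,-10,0,0],[3,-25,0,0],[4,-35,0,0],[4,-40,0,0],[4,-40,0,0],[4,-40,0,0],[4,-40,0,0],[3.5,-35,0,0],[2.5,-22,0,0],[1,-10,0,0]]'; python3 inch.py '[[0,0,0,0],[0,0,0,0],[0,0,0,0],[0,0,0,0],[0,0,0,0]]'
python3 - <<'E'
from h import *
st();p=readout.get_state()['eef_pos'];print(tool(*(np.array([557.5,184.5,p[2]])-p)))
s=cv2.resize(vision.snapshot('scene')[130:250,90:370,::-1],(800,343),interpolation=cv2.INTER_CUBIC)
w=cv2.resize(vision.snapshot('wrist')[:,:,::-1],(342,256));t=cv2.resize(vision.snapshot('top')[190:300,200:440,::-1],(458,256))
cv2.imwrite('pics/fin.png',np.vstack([s,np.hstack([w,t[:, :458]])]))
E
```

```text
time_s: 29.35
eef_pos: [557.9, 186.9, 160.4]
eef_rot: [-0.0, 0.998, -0.064, -0.001]
ft_force: [0.9, -0.1, -7.4]
finger_gap: 55.1
grasp_force: 65.8
time_s: 29.85
eef_pos: [558.5, 183.8, 161.9]
eef_rot: [-0.0, 0.998, -0.066, 0.0]
ft_force: [0.1, -0.7, -7.3]
finger_gap: 55.1
grasp_force: 65.8
29.85 [558.5 183.8 161.9] x [ 0.991 -0.131  0.   ] y [-0.131 -0.991 -0.   ] F [ 0.09 -0.73 -7.26] T [-0.04  0.02  0.02] 55.1 65.8
[-1.12137794e+00 -6.00460701e-01 -9.16416530e-05]
```

View pics/fin.png

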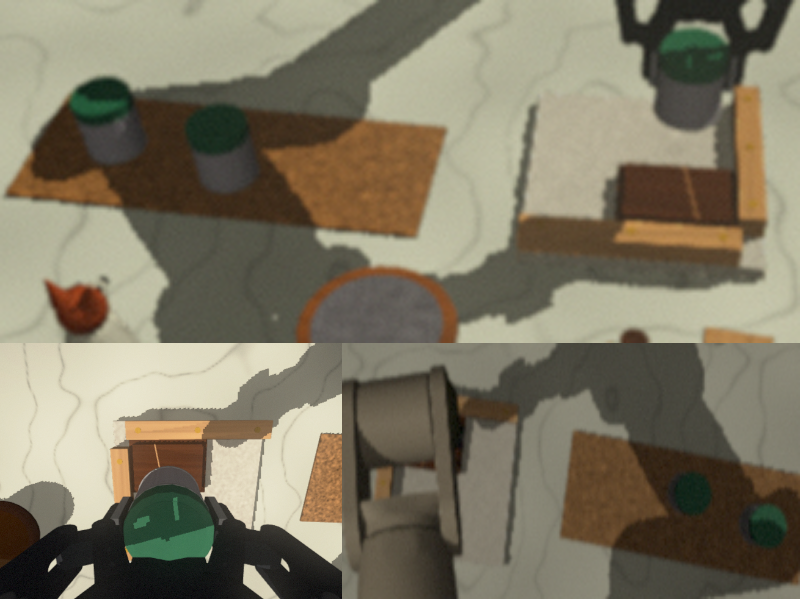

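The final view shows the tin upright in the gripper over the plinth, at about (690,80) in the scene crop. The plinth is tight in its corner at (680,195), and the two lighter tins stand upright on the mat at (105,120) and (222,148). I'll hand it in.

```bash
python3 -c "
from station import manip, vision, readout
print(manip.sign_off())"
```

```text
the job is handed in; nothing more can be done
None
```

I've handed the job in with the plinth pushed flush into the fence corner and the heaviest tin (about 7 N against 2.7 N and 1.2 N) held upright about 95 mm above it; the two lighter tins stand on the mat, and no verdict was returned.

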